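# Open a work light's stand and hold it upright beside a control box

## Task

The LED work light is lying on its face beside the open control box. Leave it lying while you swing its wire stand out from the back, past the point where the spring flips over, until it is fully open; then tip the light up by its tube handle so that it stands upright on its foot bar and the open stand with the lamp facing the control box. Finish with the gripper still gripping the handle, steadying the light so that it cannot be knocked over; do not let the light fall and leave the box and the tools where they are.

Things in the scene. Friction and masses are not known exactly. Their poses are not given: they have to be found in the camera images.
- lamp: Flat LED work light, about 0.9 kg, starts lying on its face: grey housing with finned back, 180 wide (x) x 154 (y) x 40 mm (z), tube handle at the +y end, tube foot bar at -y, swing-out stand. Origin: centre of the light-emitting face. y from foot to handle, z out of the back (up while it lies); it shines along -z. Standing, it leans back 0.13 rad onto the stand; a knock forward tips it.
- handle_mid (a point): Middle of the handle's cross tube: 16 mm round steel tube parallel to the lamp's x, 120 mm long between the centres of its two side tubes, 48 mm (tube centre) beyond the housing's edge; at (0, 125, 22) mm in the lamp's frame. Axes as the lamp's.
- foot_bar (a point): Middle of the foot bar: 16 mm round steel tube parallel to the lamp's x, 140 mm long, at (0, -85, 12) mm in the lamp's frame. When the light stands, the bar lies on the bench, its centre 8 mm up. Axes as the lamp's.
- stand_hinge (a point): Hinge axis of the stand: parallel to the lamp's x through (0, 20, 22) mm in the lamp's frame. A hub on each side of the housing (|x| = 87 to 107 mm); a tension spring outside the +x hub (out to x = 118 mm). Axes as the lamp's.
- stand_bar (a point): Middle of the stand's cross bar: 10 mm round metal bar parallel to the lamp's x, 204 mm long, 155 mm from the hinge. Folded, it is 22 mm (centre) above the bench, 42 mm beyond the foot bar's outer edge. Open, it is the rear foot: with the light standing it lies on the bench, its centre 5 mm up, about 135 mm behind the foot bar. Turns with the stand.
- stand (a joint): Angle of the stand (rad): 0 folded in the plane of the light (start), 0.95 open against its stop. With the light on its face, opening lifts the cross bar in an arc about the hinge towards the housing. Let go below about 0.4 it snaps shut again; above about 0.55 the spring, past dead centre, flips it open to the stop. Lifting the bar takes about 2 N; over 3 N lifts the light too.
- control_box: Open white plastic control box with a green circuit board, contactor and terminals, 240 (x) x 180 (y) x 90 mm high, 2 kg, loose. Origin at the centre of its underside. It stands on the bench beyond the light's handle, about 330 mm from the light's origin. Must not be moved.
- pliers: Crimping pliers lying on the bench on the light's +x side, 180 mm long (x, jaws at +x), 70 mm wide, 18 mm high; origin near the joint, on the bench. Must not be moved.
- screwdriver: Screwdriver lying on the bench on the light's +x side, 200 mm long along its x, 30 mm high at most, handle at -x; origin under its middle. Must not be moved.

How it is judged:
By the outcome, as a careful person would: the job done as asked, in the order asked, and still so for the second after the job is handed in, while the arm keeps its last pose, push and grip.
It also fails if it takes over 61 s, if anything falls off the work surface, if the arm or the gripper's body presses on something with over 40 N, if the wrist force passes 120 N, or if a joint passes its speed limit or range.

## Robot

A 7-joint arm with a two-finger parallel gripper is mounted at the origin on the work surface. World frame = base frame: x ahead of the robot, y to its left, z up, the work surface at z = 0. Lengths are in m, angles in rad, forces in N, time in s.
With the tool pointing down it reaches from about 0.4 to 0.85 m from the base axis. Payload 6.9 kg.
Tool frame: the origin (TCP) lies between the finger pads, 19 mm behind the fingertips; this is the grasp point; y points along the fingers, z is the direction in which the jaws open and shut, and the axes are right-handed (so a half turn about y gives the same grasp; the last joint's range is limited). The gripper opens to 85 mm and grips with 20 to 120 N. Pads are 22 mm wide; open, the fingers measure 114 mm over their backs; the gripper's body (76 mm by 85 mm) begins 54 mm behind the grasp point. The pads swing forward as they close: fully open they stand 13 mm farther back than shut.
Start: joints at [-1.121, 0.507, -0.238, 1.5, 0.126, 1.149, -0.155], TCP at [0.211, 0.588, 0.25] pointing down, gripper open.
Joint ranges: [-3.08, 3.08], [-0.24, 2.05], [-1.43, 1.35], [0, 2.5], [-1.52, 4.66], [0.17, 1.96], [-2.89, 2.89]. Speed limits (rad/s): [2.39, 2.39, 3.14, 3.14, 3.14, 3.14, 3.14].

## Interface

Orientations are given as a unit quaternion [w, x, y, z].
In Python, from station import get_state, grab_frame, finish_job, nets gives the robot as it stands.
- The arm moves only by the tool apply_moves, never from a script. Its argument "commands" is a list of rows, each an object with "delta_pos": the shift along the tool's x, y, z in cm, a list of three; "roll": the turn about the tool's y in rad. In form: [{"delta_pos": [dx, dy, dz], "roll": roll}, ...]. A call has exactly 10 rows; each row shifts and turns the commanded pose from where the row before left it, along the tool's axes as they then stand; what a row does not reach is not made up. A row lasts 1/10 s, in which the tool goes at most 50 mm and 8.59 degrees, less where a joint would pass 70% of its speed; a pose out of reach is approached as far as the arm can. A call is refused whole if a number of a shift passes 5 or a number of a turn 0.15, either way. A call with a gripper value outside its range is refused whole. "hand" is the finger opening in cm, from 0 to 8.54, set as the call begins (left out, the last holds). The fingers move at their own pace and stop on an object; the grip force is fixed at half the most. Time passes only in rows, so rows that do not move let the fingers close, or fill a call up. It gives the time, the measured TCP pose, the force and the opening at its end, in the units of the state.
- get_state(): the state, without advancing time (a new reading comes with each control period).
- grab_frame(name): name is "side" or "top"; returns a dict with "img" (480x640x3 uint8, blue, green, red), "z_map" (480x640 float32, m along the optical axis (not along the pixel's ray), 0 where there is no reading), "K" (3x3 intrinsics, pixels), "extrinsics" (4x4, takes a point from world to camera coordinates). Camera axes: x right, y up, looking along -z (the intrinsics and any distortion apply to the point x, -y, -z); pixel columns grow to the right and rows downward; lengths in m; the calibration is good to about 2 mm. A picture is of the moment at which its call begins.
- finish_job(): hands the job in, once; it reports no verdict.
Trained networks look in the newest picture that a camera, given by its name, has taken for a name from the list of things; names that differ only in an ending like _2 or _b are one class to them, and where a whole thing is asked for, a point or a joint stands for the part that bears it (a point fixed in the world has none). Each returns a list of dicts, best first, with "score" (0 to 1); they miss things now and then, are a little off and sometimes report something else, mostly with a low value. They report only what shows in the picture. A call takes as long as a camera call.
- nets.find_in(camera, label): "centre" ([column, row] in pixels, amid what is visible of it).
- nets.landmark_of(camera, label): "centre" ([column, row] in pixels: a listed point, or the origin of a listed thing).
The state is a dict: "t": time; "q": joint angles; "joint_vel": joint speeds; "effort": joint torques, N m; "ee_pos": TCP position; "eef_rot": TCP orientation; "wrist_force": force on the tool from outside, world axes, zero at the start; "wrist_torque": the same for the moment, N m; "width": finger opening in m.
Only numpy, scipy, OpenCV 4.12 (cv2) and the standard library are available. Lean on these libraries where they do the work, as an engineer would, in place of code of your own. Each camera call takes 0.05 s, during which the arm holds its last target.

## Working session

There is one attempt and no reset: what is moved stays moved. The work goes in short steps, Python scripts to look and compute and a tool call to move; the robot and the scene stay as the last step left them, time stands still between calls to the robot, and variables do not carry over. Pictures are saved under pics/ and viewed, and the job is handed in when it is done.

Besides the shell and the picture viewer there is one more tool, called after "Call:" as name(argument=value, ...), one argument or row to a line, values as JSON. apply_moves: Moves the arm, as the interface text tells. Its arguments: {"type":"object","properties":{"commands":{"type":"array"},"hand":{"type":"number"}},"required":["commands"]}

```bash
ls; mkdir -p pics
cat > h.py <<'E'
import numpy as np, cv2
from station import get_state, grab_frame, finish_job, nets
def px2w(f,u,v,z=None,win=2):
    K=f["K"];T=f["extrinsics"]
    u=float(u);v=float(v)
    d=f["z_map"][max(0,int(v)-win):int(v)+win+1,max(0,int(u)-win):int(u)+win+1]
    d=d[d>0]; d=np.median(d) if d.size else np.nan
    ray=np.array([(u-K[0,2])/K[0,0],-(v-K[1,2])/K[1,1],-1.0])
    R=T[:3,:3];t=T[:3,3]
    o=-R.T@t; r=R.T@ray
    if z is None: return o+r*d
    return o+r*(z-o[2])/r[2]
def w2px(f,p):
    T=f["extrinsics"];c=T[:3,:3]@np.array(p)+T[:3,3]
    K=f["K"];return np.array([K[0,0]*c[0]/-c[2]+K[0,2],K[1,1]*-c[1]/-c[2]+K[1,2]])
E
python3 - <<'E'
from h import *
s=get_state()
for k,v in s.items(): print(k,np.round(v,4))
for c in ["side","top"]:
    f=grab_frame(c); cv2.imwrite(f"pics/{c}0.png",f["img"])
    print(c,f["K"].tolist(),np.round(f["extrinsics"],3).tolist(),f.keys())
    for l in ["lamp","handle_mid","foot_bar","stand_hinge","stand_bar","control_box","pliers","screwdriver"]:
        r=nets.landmark_of(c,l)
        for q in r[:2]: print(l,np.round(q["centre"],1),round(q["score"],2),"depth",np.round(px2w(f,*q["centre"]),3))
E
```

```text
pics
t 0.0
q [-1.1205  0.5084 -0.2375  1.5011  0.1257  1.1489 -0.1548]
joint_vel [-0.0005 -0.0012 -0.0001  0.001  -0.0008 -0.0008 -0.0004]
effort [ 1.00000e-04 -6.20606e+01 -2.18580e+00 -2.49656e+01  1.28000e-02
  1.22000e-02 -0.00000e+00]
ee_pos [0.2112 0.5877 0.2491]
eef_rot [-0.696   0.6973 -0.1214  0.1212]
wrist_force [-0.4408  0.9529  0.5494]
wrist_torque [-0.0181  0.0055 -0.0033]
width 0.0854
side [[541.1233956826919, 0.0, 320.66993173759033], [0.0, 541.1233956826919, 231.24002347255086], [0.0, 0.0, 1.0]] [[0.986, -0.164, -0.014, -0.628], [0.134, 0.752, 0.646, -0.128], [-0.096, -0.639, 0.763, -0.86], [0.0, 0.0, 0.0, 1.0]] dict_keys(['img', 'z_map', 'K', 'extrinsics'])
lamp [290.8 332.6] 0.85 depth [ 0.567 -0.156  0.033]
handle_mid [261.5 264. ] 0.91 depth [ 0.537 -0.02   0.028]
foot_bar [314.8 376.4] 0.93 depth [ 0.592 -0.222  0.018]
stand_hinge [285.9 314.4] 0.95 depth [ 0.564 -0.126  0.036]
stand_hinge [409.8 297.2] 0.54 depth [ 0.76  -0.115  0.014]
stand_bar [328.9 407.9] 0.89 depth [ 0.603 -0.273  0.024]
control_box [221.1 187.6] 0.83 depth [0.486 0.107 0.087]
pliers [413.6 299. ] 0.77 depth [ 0.764 -0.12   0.015]
screwdriver [356.5 200.1] 0.61 depth [0.72  0.103 0.017]
top [[462.37218984082654, 0.0, 319.3419020406945], [0.0, 462.37218984082654, 231.46766187853984], [0.0, 0.0, 1.0]] [[0.081, -0.997, -0.004, -0.027], [0.967, 0.077, 0.245, -0.634], [-0.243, -0.024, 0.97, -0.613], [0.0, 0.0, 0.0, 1.0]] dict_keys(['img', 'z_map', 'K', 'extrinsics'])
lamp [414.2 291.4] 0.83 depth [ 0.562 -0.128  0.035]
lamp [472.1 279.9] 0.42 depth [ 0.59  -0.222  0.019]
handle_mid [341.  304.5] 0.73 depth [ 0.534 -0.018  0.029]
foot_bar [469.1 277.8] 0.64 depth [ 0.593 -0.218  0.019]
stand_hinge [410.7 291.9] 0.56 depth [ 0.561 -0.123  0.035]
stand_bar [502.6 272.5] 0.64 depth [ 0.604 -0.268  0.026]
pliers [398.1 174.9] 0.73 depth [ 0.759 -0.099  0.015]
screwdriver [266.5 190.8] 0.81 depth [0.713 0.119 0.016]
```

View pics/side0.png

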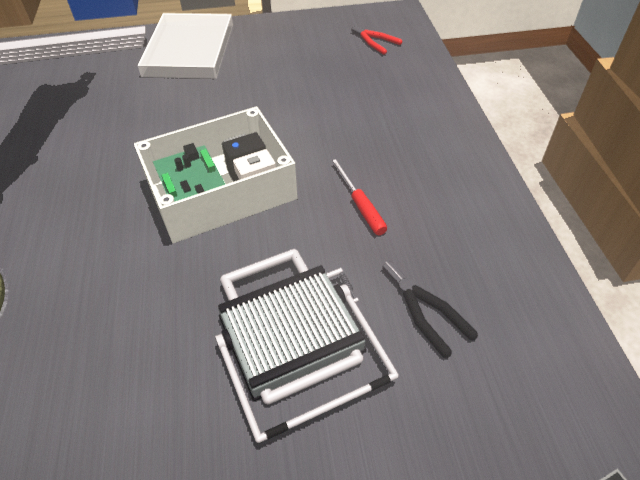

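View pics/top0.png

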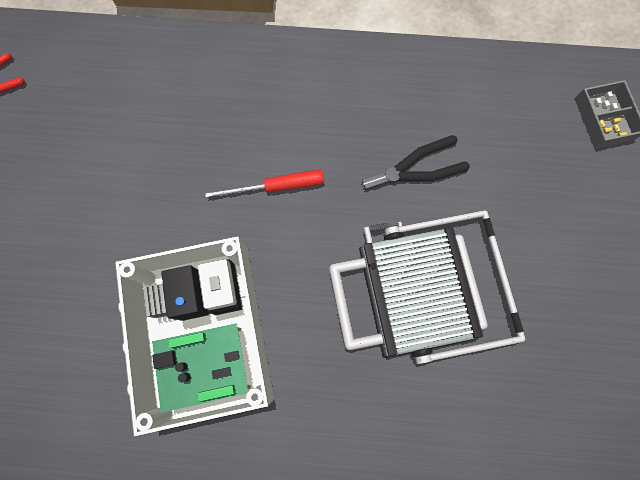

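The lamp lies at the centre, its handle towards the box: side view handle (261,264), stand bar (329,408); top view handle (341,304), stand bar (503,272). The screwdriver and pliers lie clear on the +x side. Next I fit the lamp pose.

```bash
cat >> h.py <<'E'
from scipy.spatial.transform import Rotation as Ro
def toolR(s): 
    q=s["eef_rot"]; return Ro.from_quat([q[1],q[2],q[3],q[0]]).as_matrix()
LOC={"handle_mid":(0,.125,.022),"foot_bar":(0,-.085,.012),"stand_bar":(0,-.135,.022),"stand_hinge":(0,.02,.022),"lamp":(0,0,0)}
def fit(obs): # obs: list of (local,xy)
    L=np.array([o[0][:2] for o in obs]);W=np.array([o[1] for o in obs])
    l=L-L.mean(0);w=W-W.mean(0)
    a=np.arctan2((l[:,0]*w[:,1]-l[:,1]*w[:,0]).sum(),(l*w).sum())
    R=np.array([[np.cos(a),-np.sin(a)],[np.sin(a),np.cos(a)]])
    t=W.mean(0)-R@L.mean(0)
    return a,t,np.linalg.norm(W-(L@R.T+t),axis=1)
E
python3 - <<'E'
from h import *
obs=[]
for c in ["side","top"]:
    f=grab_frame(c)
    for l in ["handle_mid","foot_bar","stand_bar"]:
        q=nets.landmark_of(c,l)
        if not q: continue
        p=px2w(f,*q[0]["centre"],z=LOC[l][2]); obs.append((LOC[l],p[:2])); print(c,l,p.round(4))
a,t,e=fit(obs); print("yaw",a,"origin",t,"res",e.round(4))
R=np.array([[np.cos(a),-np.sin(a)],[np.sin(a),np.cos(a)]])
for l,v in LOC.items(): print(l,(R@v[:2]+t).round(4))
s=get_state(); print(toolR(s).round(3)); print(s["ee_pos"])
# overlay check
for c in ["side","top"]:
    f=grab_frame(c); im=f["img"].copy()
    for x0,y0,z0,h in [(60,125,22,8),(70,-85,12,8),(102,-135,22,5)]:
        for sx in np.linspace(-1,1,9):
            p=np.r_[R@np.array([sx*x0,y0])/1000+t,(z0+h)/1000]
            cv2.circle(im,tuple(int(round(k)) for k in w2px(f,p)),2,(0,0,255),-1)
    im=im[220:460,180:540] if c=="top" else im[230:450,180:460]
    cv2.imwrite(f"pics/{c}1.png",cv2.resize(im,None,fx=2,fy=2))
E
```

```text
side foot_bar [ 0.5925 -0.2195  0.012 ]
side stand_bar [ 0.5985 -0.2716  0.022 ]
top handle_mid [ 0.5323 -0.014   0.022 ]
top foot_bar [ 0.5954 -0.222   0.012 ]
top stand_bar [ 0.6028 -0.2717  0.022 ]
yaw 0.265178473088499 origin [ 0.56779648 -0.13895288] res [0.0029 0.0053 0.0051 0.0054 0.0025]
handle_mid [ 0.535  -0.0183]
foot_bar [ 0.5901 -0.221 ]
stand_bar [ 0.6032 -0.2692]
stand_hinge [ 0.5626 -0.1197]
lamp [ 0.5678 -0.139 ]
[[ 0.941 -0.     0.338]
 [-0.338 -0.     0.941]
 [ 0.    -1.    -0.   ]]
[0.21126447 0.58820133 0.24996179]
```

View pics/top1.png

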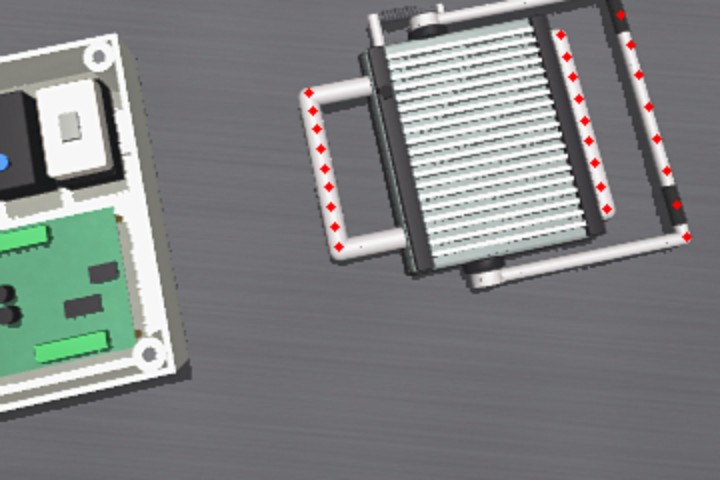

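View pics/side1.png

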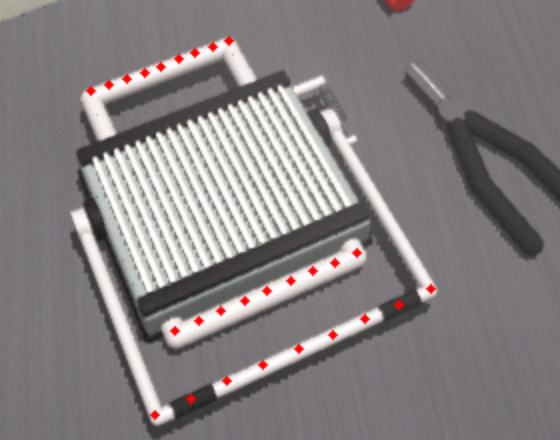

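```bash
cat >> h.py <<'E'
import json
def plan(way,s=None):
    """way: list of (pos, rollturn) absolute positions; prints rounded rows, tracking the rounded pose"""
    s=s or get_state(); p=np.array(s["ee_pos"]);R=toolR(s)
    rows=[]
    for w,r in way:
        d=np.round(R.T@(np.array(w)-p)*100,2); 
        rows.append({"delta_pos":[float(k) for k in d],"roll":round(float(r),3)})
        p=p+R@d/100; R=R@Ro.from_rotvec([0,round(float(r),3),0]).as_matrix()
    for i in range(0,len(rows),10): print(json.dumps(rows[i:i+10]))
    print("end",p.round(4),"maxstep",max(np.linalg.norm(r["delta_pos"]) for r in rows))
E
python3 - <<'E'
from h import *
s=get_state();p=np.array(s["ee_pos"])
g=np.array([.6032,-.2692]); a=.265
tz=np.array([np.sin(a),-np.cos(a)]); R=toolR(s); z=R[:2,2]
dh=np.arctan2(z[0]*tz[1]-z[1]*tz[0],z@tz); print("world turn",dh)
N=27; th0=np.arctan2(p[1],p[0]);r0=np.hypot(*p[:2]);th1=np.arctan2(g[1],g[0]);r1=np.hypot(*g)
u=np.arange(1,N+1)/N; u=np.where(u<.0,u,u)
way=[(np.r_[(r0+(r1-r0)*k-.12*np.sin(np.pi*k))*np.array([np.cos(th0+(th1-th0)*k),np.sin(th0+(th1-th0)*k)]),.25-.1*max(0,(k-.7)/.3)],-dh/N) for k in u]
way+= [(way[-1][0],0)]*3
plan(way)
E
```

```text
world turn -2.5317805475025046
[{"delta_pos": [3.73, -0.0, -1.38], "roll": 0.094}, {"delta_pos": [3.7, -0.0, -1.23], "roll": 0.094}, {"delta_pos": [3.66, -0.0, -1.07], "roll": 0.094}, {"delta_pos": [3.62, -0.0, -0.91], "roll": 0.094}, {"delta_pos": [3.57, -0.0, -0.71], "roll": 0.094}, {"delta_pos": [3.52, -0.0, -0.52], "roll": 0.094}, {"delta_pos": [3.46, -0.0, -0.31], "roll": 0.094}, {"delta_pos": [3.39, -0.0, -0.09], "roll": 0.094}, {"delta_pos": [3.33, -0.0, 0.14], "roll": 0.094}, {"delta_pos": [3.25, -0.0, 0.37], "roll": 0.094}]
[{"delta_pos": [3.16, -0.0, 0.62], "roll": 0.094}, {"delta_pos": [3.08, -0.0, 0.86], "roll": 0.094}, {"delta_pos": [2.98, -0.0, 1.12], "roll": 0.094}, {"delta_pos": [2.89, -0.0, 1.36], "roll": 0.094}, {"delta_pos": [2.78, -0.0, 1.6], "roll": 0.094}, {"delta_pos": [2.68, -0.0, 1.85], "roll": 0.094}, {"delta_pos": [2.57, -0.0, 2.09], "roll": 0.094}, {"delta_pos": [2.46, -0.0, 2.33], "roll": 0.094}, {"delta_pos": [2.34, 0.12, 2.55], "roll": 0.094}, {"delta_pos": [2.24, 1.24, 2.76], "roll": 0.094}]
[{"delta_pos": [2.13, 1.23, 2.98], "roll": 0.094}, {"delta_pos": [2.02, 1.23, 3.17], "roll": 0.094}, {"delta_pos": [1.93, 1.24, 3.35], "roll": 0.094}, {"delta_pos": [1.82, 1.23, 3.52], "roll": 0.094}, {"delta_pos": [1.73, 1.24, 3.69], "roll": 0.094}, {"delta_pos": [1.64, 1.23, 3.83], "roll": 0.094}, {"delta_pos": [1.57, 1.24, 3.96], "roll": 0.094}, {"delta_pos": [-0.0, -0.0, -0.0], "roll": 0.0}, {"delta_pos": [-0.0, -0.0, -0.0], "roll": 0.0}, {"delta_pos": [-0.0, -0.0, -0.0], "roll": 0.0}]
end [ 0.6032 -0.2692  0.15  ] maxstep 4.436676684186036
```

Call:
apply_moves(
  commands=[
    {"delta_pos": [3.7,0,-1.4],"roll": 0.094},
    {"delta_pos": [3.7,0,-1.2],"roll": 0.094},
    {"delta_pos": [3.7,0,-1.1],"roll": 0.094},
    {"delta_pos": [3.6,0,-0.9],"roll": 0.094},
    {"delta_pos": [3.6,0,-0.7],"roll": 0.094},
    {"delta_pos": [3.5,0,-0.5],"roll": 0.094},
    {"delta_pos": [3.5,0,-0.3],"roll": 0.094},
    {"delta_pos": [3.4,0,-0.1],"roll": 0.094},
    {"delta_pos": [3.3,0,0.1],"roll": 0.094},
    {"delta_pos": [3.2,0,0.4],"roll": 0.094},
  ],
  hand=3.6,
)

```text
t: 2.4
ee_pos: [0.4315, 0.3043, 0.2502]
eef_rot: [0.565, -0.565, 0.425, -0.425]
wrist_force: [0.7, -0.3, -0.5]
width: 0.0359
```

Call:
apply_moves(
  commands=[
    {"delta_pos": [3.2,0,0.6],"roll": 0.094},
    {"delta_pos": [3.1,0,0.9],"roll": 0.094},
    {"delta_pos": [3.0,0,1.1],"roll": 0.094},
    {"delta_pos": [2.9,0,1.4],"roll": 0.094},
    {"delta_pos": [2.8,0,1.6],"roll": 0.094},
    {"delta_pos": [2.7,0,1.8],"roll": 0.094},
    {"delta_pos": [2.6,0,2.1],"roll": 0.094},
    {"delta_pos": [2.5,0,2.3],"roll": 0.094},
    {"delta_pos": [2.3,0.1,2.5],"roll": 0.094},
    {"delta_pos": [2.2,1.2,2.8],"roll": 0.094},
  ],
)

```text
t: 3.4
ee_pos: [0.5652, 0.0022, 0.2382]
eef_rot: [-0.313, 0.311, -0.634, 0.635]
wrist_force: [1.0, 1.4, 0.3]
width: 0.036
```

Call:
apply_moves(
  commands=[
    {"delta_pos": [2.1,1.2,3.0],"roll": 0.094},
    {"delta_pos": [2.0,1.2,3.2],"roll": 0.094},
    {"delta_pos": [1.9,1.2,3.4],"roll": 0.094},
    {"delta_pos": [1.8,1.2,3.5],"roll": 0.094},
    {"delta_pos": [1.7,1.2,3.7],"roll": 0.094},
    {"delta_pos": [1.6,1.2,3.8],"roll": 0.094},
    {"delta_pos": [1.6,1.2,4.0],"roll": 0.094},
    {"delta_pos": [0,0,0],"roll": 0},
    {"delta_pos": [0,0,0],"roll": 0},
    {"delta_pos": [0,0,0],"roll": 0},
  ],
)

```text
t: 4.4
ee_pos: [0.6055, -0.2682, 0.153]
eef_rot: [0.092, -0.092, 0.701, -0.701]
wrist_force: [0.4, 1.1, 1.3]
width: 0.0361
```

Run:
```python
from h import *
s=get_state();p=np.array(s["ee_pos"]); print(s["t"],p,s["q"].round(2) if hasattr(s["q"],"round") else s["q"],s["width"])
R=toolR(s); a=.265
z=R[:2,2];tz=np.array([np.sin(a),-np.cos(a)]);print("roll err",-np.arctan2(z[0]*tz[1]-z[1]*tz[0],z@tz))
print("to bar, tool cm",(R.T@(np.array([.6032,-.2692,.025])-p)*100).round(2))
f=grab_frame("side");cv2.imwrite("pics/side2.png",f["img"])
```

```text
4.4 [ 0.60545356 -0.26824757  0.15302381] [ 0.11  0.69  0.48  1.53 -0.36  1.01 -0.62] 0.03606537397276202
roll err -0.0041196753326156604
to bar, tool cm [ 0.25 12.8   0.05]
```

View pics/side2.png

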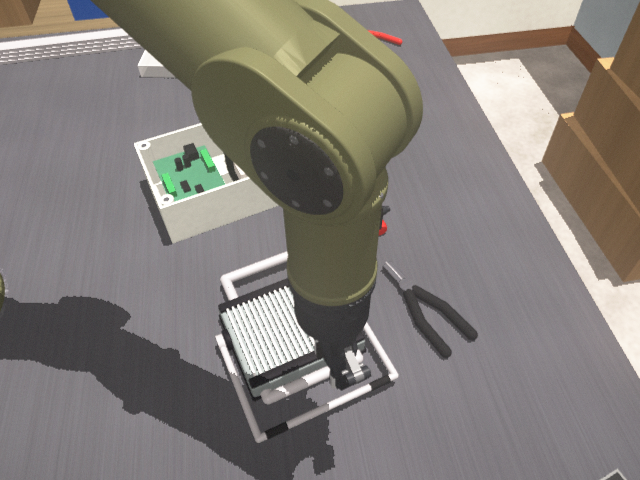

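Call:
apply_moves(
  commands=[
    {"delta_pos": [0.2,2.0,0],"roll": 0},
    {"delta_pos": [0,2.5,0],"roll": 0},
    {"delta_pos": [0,2.5,0],"roll": 0},
    {"delta_pos": [0,2.5,0],"roll": 0},
    {"delta_pos": [0,1.6,0],"roll": 0},
    {"delta_pos": [0,1.0,0],"roll": 0},
    {"delta_pos": [0,0.6,0],"roll": 0},
    {"delta_pos": [0,0,0],"roll": 0},
    {"delta_pos": [0,0,0],"roll": 0},
    {"delta_pos": [0,0,0],"roll": 0},
  ],
)

```text
t: 5.45
ee_pos: [0.6034, -0.2706, 0.027]
eef_rot: [-0.092, 0.091, -0.701, 0.701]
wrist_force: [-0.3, 0.7, 0.8]
width: 0.0358
```

Run:
```python
from h import *
s=get_state();p=np.array(s["ee_pos"]); print(s["t"],p,s["wrist_force"])
f=grab_frame("side");cv2.imwrite("pics/side3.png",cv2.resize(f["img"][260:460,180:460],None,fx=2.5,fy=2.5))
f=grab_frame("top");cv2.imwrite("pics/top3.png",cv2.resize(f["img"][180:420,320:600],None,fx=2.5,fy=2.5))
```

```text
5.45 [ 0.60342884 -0.27057074  0.02699598] [-0.26415374  0.72553081  0.84692342]
```

View pics/side3.png

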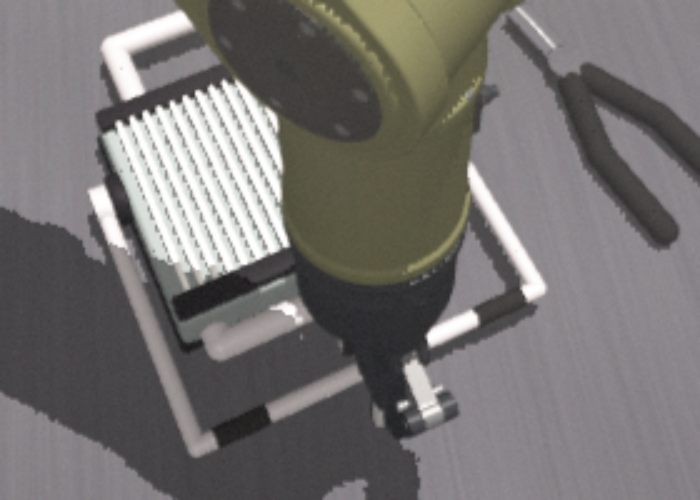

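View pics/top3.png

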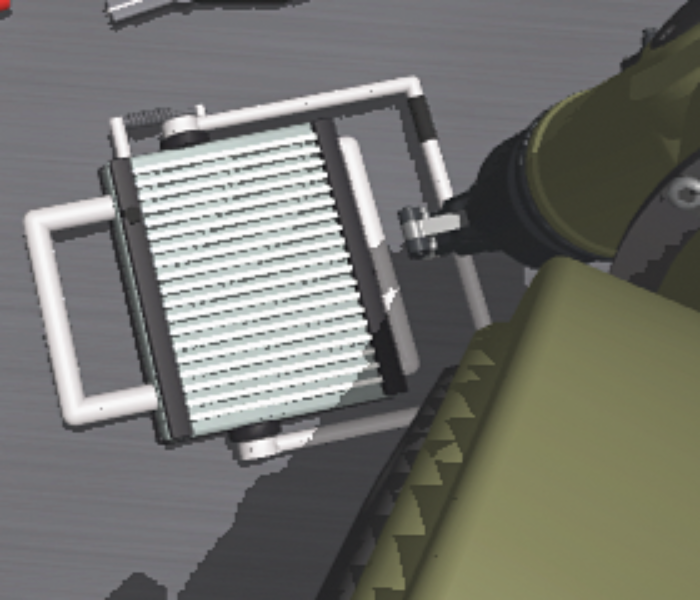

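The fingers straddle the bar; the measured forces are near zero. Closing.

Call:
apply_moves(
  commands=[
    {"delta_pos": [0,0,0],"roll": 0},
    {"delta_pos": [0,0,0],"roll": 0},
    {"delta_pos": [0,0,0],"roll": 0},
    {"delta_pos": [0,0,0],"roll": 0},
    {"delta_pos": [0,0,0],"roll": 0},
    {"delta_pos": [0,0,0],"roll": 0},
    {"delta_pos": [0,0,0],"roll": 0},
    {"delta_pos": [0,0,0],"roll": 0},
    {"delta_pos": [0,0,0],"roll": 0},
    {"delta_pos": [0,0,0],"roll": 0},
  ],
  hand=0,
)

```text
t: 6.55
ee_pos: [0.6028, -0.2694, 0.0262]
eef_rot: [0.091, -0.092, 0.702, -0.701]
wrist_force: [-2.1, 2.7, 5.8]
width: 0.0079
```

Run:
```python
from h import *
s=get_state();p=np.array(s["ee_pos"]); print(s["t"],p,s["wrist_force"],s["width"],s["wrist_torque"])
a0=0.0
for a in np.r_[np.arange(.05,.96,.05)]:
    d=.155*np.array([-(np.cos(a)-np.cos(a-.05)),np.sin(a)-np.sin(a-.05)])  # +y_l, up
    print(round(a,2),"dz_tool %.2f dy_tool %.2f"%(-d[0]*100,-d[1]*100))
```

```text
6.55 [ 0.60280957 -0.26943651  0.02624748] [-2.09401333  2.6794856   5.80579263] 0.007919305152378365 [0.76545971 0.47283542 0.19617119]
0.05 dz_tool -0.02 dy_tool -0.77
0.1 dz_tool -0.06 dy_tool -0.77
0.15 dz_tool -0.10 dy_tool -0.77
0.2 dz_tool -0.13 dy_tool -0.76
0.25 dz_tool -0.17 dy_tool -0.76
0.3 dz_tool -0.21 dy_tool -0.75
0.35 dz_tool -0.25 dy_tool -0.73
0.4 dz_tool -0.28 dy_tool -0.72
0.45 dz_tool -0.32 dy_tool -0.71
0.5 dz_tool -0.35 dy_tool -0.69
0.55 dz_tool -0.39 dy_tool -0.67
0.6 dz_tool -0.42 dy_tool -0.65
0.65 dz_tool -0.45 dy_tool -0.63
0.7 dz_tool -0.48 dy_tool -0.60
0.75 dz_tool -0.51 dy_tool -0.58
0.8 dz_tool -0.54 dy_tool -0.55
0.85 dz_tool -0.57 dy_tool -0.53
0.9 dz_tool -0.59 dy_tool -0.50
0.95 dz_tool -0.62 dy_tool -0.47
```

Call:
apply_moves(
  commands=[
    {"delta_pos": [0,-0.4,0],"roll": 0},
    {"delta_pos": [0,-0.4,0],"roll": 0},
    {"delta_pos": [0,-0.4,0],"roll": 0},
    {"delta_pos": [0,-0.4,-0.1],"roll": 0},
    {"delta_pos": [0,-0.4,0],"roll": 0},
    {"delta_pos": [0,-0.4,-0.1],"roll": 0},
    {"delta_pos": [0,-0.4,-0.1],"roll": 0},
    {"delta_pos": [0,-0.4,-0.1],"roll": 0},
    {"delta_pos": [0,0,0],"roll": 0},
    {"delta_pos": [0,0,0],"roll": 0},
  ],
)

```text
t: 7.55
ee_pos: [0.6022, -0.2673, 0.0585]
eef_rot: [-0.091, 0.091, -0.701, 0.702]
wrist_force: [-0.2, -2.7, -2.2]
width: 0.0078
```

Run:
```python
from h import *
s=get_state();p=np.array(s["ee_pos"]); print(s["t"],p,s["wrist_force"],s["width"],s["wrist_torque"])
f=grab_frame("side");cv2.imwrite("pics/side4.png",cv2.resize(f["img"][220:460,160:460],None,fx=2.5,fy=2.5))
f=grab_frame("top");cv2.imwrite("pics/top4.png",cv2.resize(f["img"][180:420,320:600],None,fx=2.5,fy=2.5))
```

```text
7.55 [ 0.60217314 -0.26734331  0.05846037] [-0.20672345 -2.65662343 -2.24138419] 0.007827898814035705 [-0.81385181  0.14109743  0.16506969]
```

View pics/side4.png

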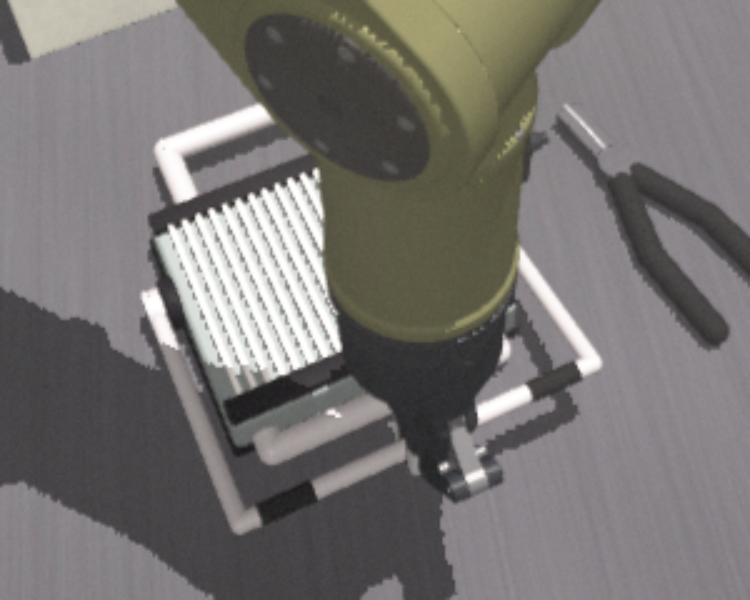

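View pics/top4.png

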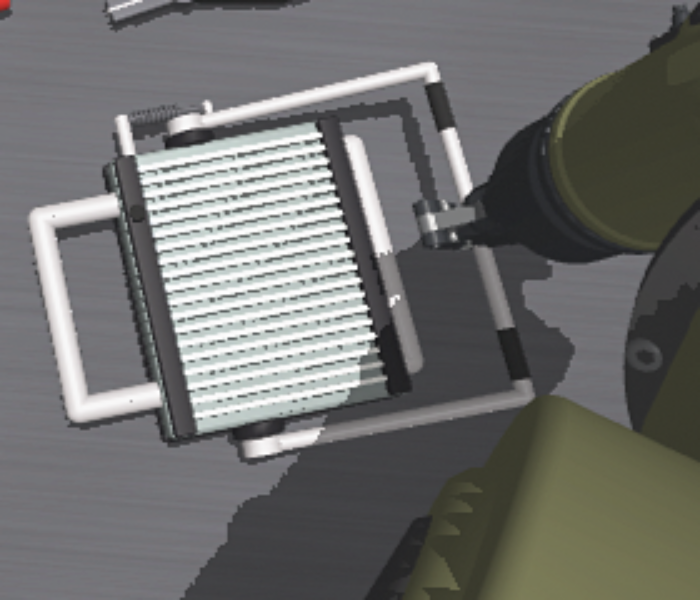

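Bar gripped and rising (angle ≈ 0.21), with small forces and the light still flat. Continuing along the arc.

Call:
apply_moves(
  commands=[
    {"delta_pos": [0,-0.6,-0.2],"roll": 0},
    {"delta_pos": [0,-0.6,-0.2],"roll": 0},
    {"delta_pos": [0,-0.6,-0.2],"roll": 0},
    {"delta_pos": [0,-0.6,-0.2],"roll": 0},
    {"delta_pos": [0,-0.6,-0.3],"roll": 0},
    {"delta_pos": [0,-0.6,-0.3],"roll": 0},
    {"delta_pos": [0,-0.5,-0.3],"roll": 0},
    {"delta_pos": [0,-0.5,-0.3],"roll": 0},
    {"delta_pos": [0,-0.5,-0.3],"roll": 0},
    {"delta_pos": [0,-0.5,-0.3],"roll": 0},
  ],
)

```text
t: 8.65
ee_pos: [0.5954, -0.2412, 0.1146]
eef_rot: [-0.091, 0.091, -0.701, 0.701]
wrist_force: [0.4, -4.6, 0.4]
width: 0.0076
```

Run:
```python
from h import *
s=get_state();p=np.array(s["ee_pos"]); print(s["t"],p,s["wrist_force"],s["width"],s["wrist_torque"])
al=.265;yl=np.array([-np.sin(al),np.cos(al)])
dy=(p[:2]-np.array([.6028,-.2694]))@yl;dz=p[2]-.0262
print("dy,dz",dy,dz,"a",np.arcsin(dz/.155),np.arccos(1-dy/.155))
f=grab_frame("top");cv2.imwrite("pics/top5.png",cv2.resize(f["img"][180:420,320:600],None,fx=2.5,fy=2.5))
```

```text
8.65 [ 0.59544128 -0.24117651  0.11462001] [ 0.42924702 -4.60700984  0.44153837] 0.007589854218575729 [-1.2749994  -0.15299365  0.1531793 ]
dy,dz 0.02916559408596344 0.08842000819105589 a 0.6070556694212627 0.6235085220533126
```

View pics/top5.png

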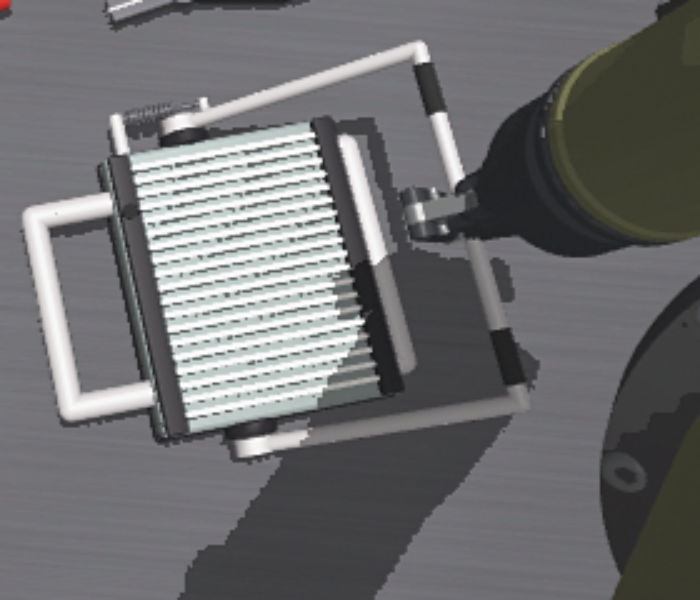

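Call:
apply_moves(
  commands=[
    {"delta_pos": [0,-0.5,-0.3],"roll": 0},
    {"delta_pos": [0,-0.5,-0.3],"roll": 0},
    {"delta_pos": [0,-0.5,-0.4],"roll": 0},
    {"delta_pos": [0,-0.4,-0.4],"roll": 0},
    {"delta_pos": [0,-0.4,-0.4],"roll": 0},
    {"delta_pos": [0,-0.4,-0.4],"roll": 0},
    {"delta_pos": [0,-0.4,-0.4],"roll": 0},
    {"delta_pos": [0,-0.3,-0.4],"roll": 0},
    {"delta_pos": [0,0,0],"roll": 0},
    {"delta_pos": [0,0,0],"roll": 0},
  ],
)

```text
t: 9.7
ee_pos: [0.5875, -0.2124, 0.1489]
eef_rot: [-0.091, 0.091, -0.701, 0.701]
wrist_force: [-1.4, -3.7, 6.5]
width: 0.0076
```

Run:
```python
from h import *
s=get_state();p=np.array(s["ee_pos"]); print(s["t"],p,s["wrist_force"],s["width"],s["wrist_torque"])
al=.265;yl=np.array([-np.sin(al),np.cos(al)])
dy=(p[:2]-np.array([.6028,-.2694]))@yl;dz=p[2]-.0262
print("dy,dz",dy,dz,"a",np.arcsin(dz/.155),np.arccos(1-dy/.155))
f=grab_frame("top");cv2.imwrite("pics/top6.png",cv2.resize(f["img"][180:420,320:600],None,fx=2.5,fy=2.5))
```

```text
9.7 [ 0.58754491 -0.21243529  0.14891591] [-1.41086802 -3.69413632  6.53040208] 0.007618804014486855 [-1.02571187  0.25155036  0.08214292]
dy,dz 0.058971667124287 0.12271591039000809 a 0.9136121907521547 0.9026427899167426
```

View pics/top6.png

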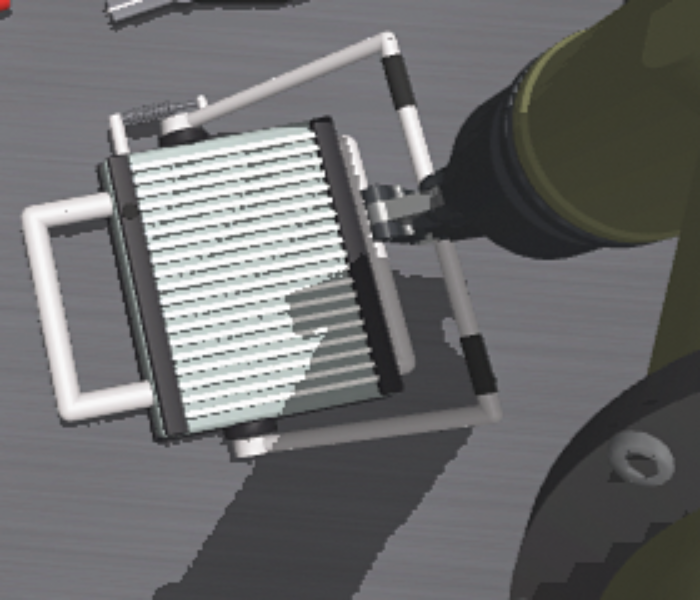

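Angle ≈ 0.91, past dead centre; the spring now pushes it open. Releasing, then going up.

Call:
apply_moves(
  commands=[
    {"delta_pos": [0,0,0],"roll": 0},
    {"delta_pos": [0,0,0],"roll": 0},
    {"delta_pos": [0,0,0],"roll": 0},
    {"delta_pos": [0,-1.0,-0.3],"roll": 0},
    {"delta_pos": [0,-2.0,-0.2],"roll": 0},
    {"delta_pos": [0,-2.0,0],"roll": 0},
    {"delta_pos": [0,-2.0,0],"roll": 0},
    {"delta_pos": [0,-2.0,0],"roll": 0},
    {"delta_pos": [0,0,0],"roll": 0},
    {"delta_pos": [0,0,0],"roll": 0},
  ],
  hand=4.2,
)

```text
t: 10.75
ee_pos: [0.5863, -0.207, 0.2384]
eef_rot: [0.092, -0.091, 0.701, -0.701]
wrist_force: [-0.3, 0.7, -0.2]
width: 0.042
```

Run:
```python
from h import *
s=get_state();p=np.array(s["ee_pos"]); print(s["t"],p,s["wrist_force"],s["width"],s["wrist_torque"])
obs=[]
fr={}
for c in ["side","top"]:
    f=grab_frame(c);fr[c]=f
    cv2.imwrite(f"pics/{c}7.png",f["img"])
    for l in ["handle_mid","foot_bar","stand_bar"]:
        q=nets.landmark_of(c,l)
        if not q: continue
        z=LOC[l][2] if l!="stand_bar" else .148
        pp=px2w(f,*q[0]["centre"],z=z); print(c,l,q[0]["score"],pp.round(4),px2w(f,*q[0]["centre"]).round(4))
```

```text
10.75 [ 0.58633854 -0.20703901  0.23838114] [-0.32889126  0.71653974 -0.22968038] 0.041965705265884695 [ 0.01050141 -0.02359311 -0.03376056]
side handle_mid 0.7 [ 0.5391 -0.01    0.022 ] [ 0.5392 -0.0148  0.0282]
side stand_bar 0.61 [ 0.5825 -0.2076  0.148 ] [ 0.5824 -0.2089  0.1501]
top handle_mid 0.64 [ 0.5414 -0.0182  0.022 ] [ 0.5407 -0.018   0.0286]
top foot_bar 0.72 [ 0.5947 -0.2153  0.012 ] [ 0.5932 -0.2128  0.0203]
top stand_bar 0.9 [ 0.5876 -0.2082  0.148 ] [ 0.5606 -0.1604  0.2814]
```

View pics/top7.png

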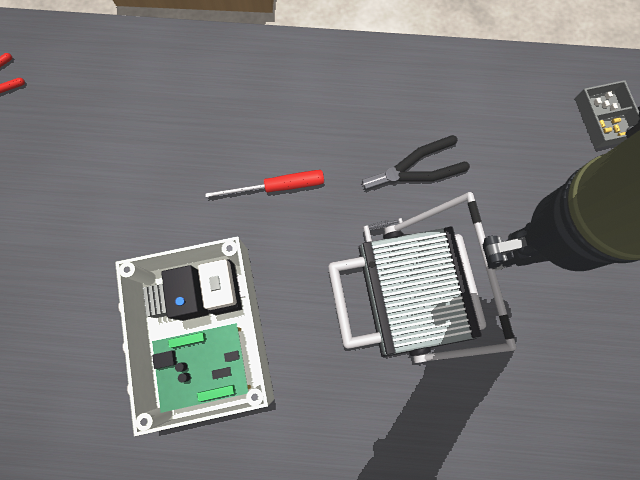

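View pics/side7.png

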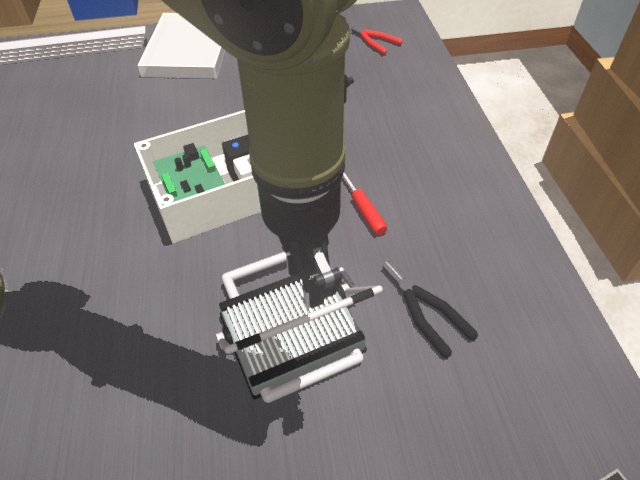

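Stand fully open (bar measured at z 0.149, as expected); box and tools unmoved. Going over to the handle.

Call:
apply_moves(
  commands=[
    {"delta_pos": [0,0,-2.0],"roll": 0},
    {"delta_pos": [0,0,-3.0],"roll": 0},
    {"delta_pos": [0,0,-4.0],"roll": 0},
    {"delta_pos": [0,0,-4.0],"roll": 0},
    {"delta_pos": [0,0,-3.0],"roll": 0},
    {"delta_pos": [0,2.0,-2.0],"roll": 0},
    {"delta_pos": [0,3.0,-1.0],"roll": 0},
    {"delta_pos": [0,3.0,-0.6],"roll": 0},
    {"delta_pos": [0,3.0,0],"roll": 0},
    {"delta_pos": [0,2.0,0],"roll": 0},
  ],
)

```text
t: 12.15
ee_pos: [0.5353, -0.0173, 0.1061]
eef_rot: [0.091, -0.092, 0.701, -0.701]
wrist_force: [-0.4, 0.8, 0.7]
width: 0.0422
```

Run:
```python
from h import *
s=get_state();p=np.array(s["ee_pos"]); R=toolR(s);print(s["t"],p,s["q"])
print("to handle",(R.T@(np.array([.535,-.0183,.029])-p)*100).round(2))
for c in ["side","top"]:
    f=grab_frame(c);cv2.imwrite(f"pics/{c}8.png",f["img"])
    for l in ["handle_mid","foot_bar"]:
        q=nets.landmark_of(c,l)
        if q: print(c,l,q[0]["score"],px2w(f,*q[0]["centre"],z=LOC[l][2]).round(4))
```

```text
12.15 [ 0.53532511 -0.01734497  0.10607247] [-0.31795585  0.57831611  0.46814439  1.92575298 -0.37992151  0.7268833
 -0.9382128 ]
to handle [0.04 7.71 0.09]
side handle_mid 0.79 [ 0.5355 -0.0148  0.022 ]
side foot_bar 0.65 [ 0.591  -0.2166  0.012 ]
top foot_bar 0.92 [ 0.5949 -0.2238  0.012 ]
```

View pics/top8.png

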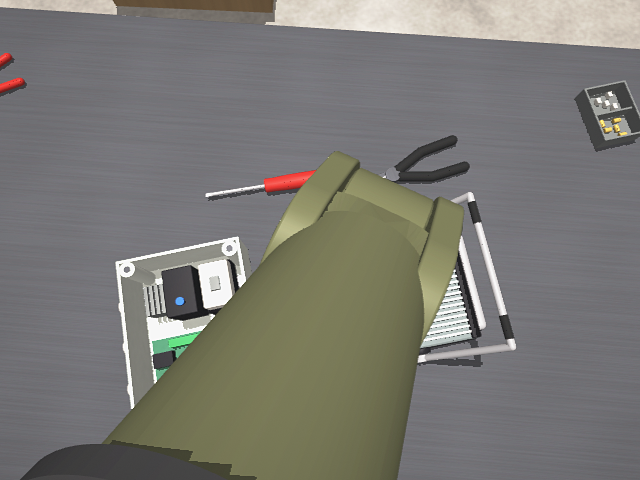

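Call:
apply_moves(
  commands=[
    {"delta_pos": [0,1.5,0],"roll": 0},
    {"delta_pos": [0,1.5,0],"roll": 0},
    {"delta_pos": [0,1.5,0],"roll": 0},
    {"delta_pos": [0,1.2,0],"roll": 0},
    {"delta_pos": [0,1.0,0],"roll": 0},
    {"delta_pos": [0,0.6,0],"roll": 0},
    {"delta_pos": [0,0.4,0],"roll": 0},
    {"delta_pos": [0,0,0],"roll": 0},
    {"delta_pos": [0,0,0],"roll": 0},
    {"delta_pos": [0,0,0],"roll": 0},
  ],
)

```text
t: 13.45
ee_pos: [0.5364, -0.018, 0.0314]
eef_rot: [-0.091, 0.091, -0.701, 0.701]
wrist_force: [0.2, -0.4, 0.7]
width: 0.0419
```

Run:
```python
from h import *
s=get_state();p=np.array(s["ee_pos"]); print(s["t"],p,s["wrist_force"])
f=grab_frame("side");cv2.imwrite("pics/side9.png",cv2.resize(f["img"][160:400,140:440],None,fx=2.5,fy=2.5))
```

```text
13.45 [ 0.53640127 -0.01796675  0.03137229] [ 0.23659496 -0.41919108  0.67840208]
```

View pics/side9.png

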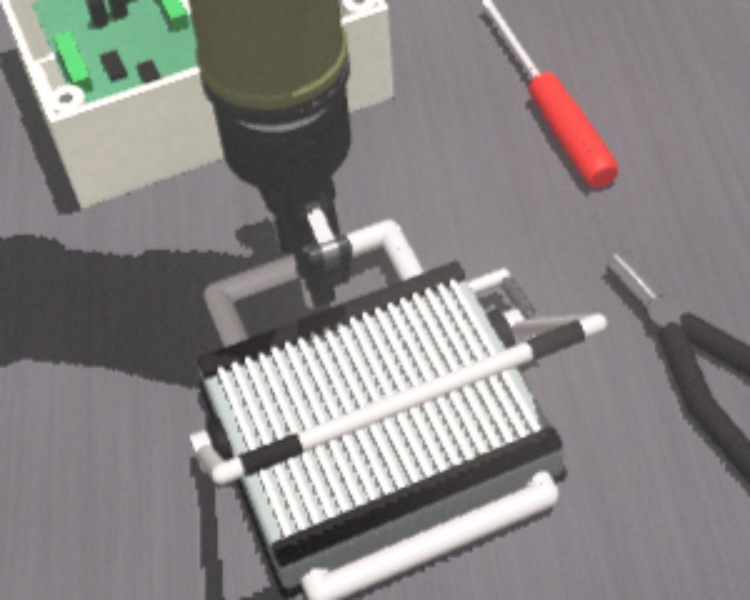

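The fingers straddle the handle tube mid-way. Lowering 3 mm and gripping.

Call:
apply_moves(
  commands=[
    {"delta_pos": [0,0.3,0],"roll": 0},
    {"delta_pos": [0,0,0],"roll": 0},
    {"delta_pos": [0,0,0],"roll": 0},
    {"delta_pos": [0,0,0],"roll": 0},
    {"delta_pos": [0,0,0],"roll": 0},
    {"delta_pos": [0,0,0],"roll": 0},
    {"delta_pos": [0,0,0],"roll": 0},
    {"delta_pos": [0,0,0],"roll": 0},
    {"delta_pos": [0,0,0],"roll": 0},
    {"delta_pos": [0,0,0],"roll": 0},
  ],
  hand=0,
)

```text
t: 14.5
ee_pos: [0.5359, -0.017, 0.028]
eef_rot: [0.091, -0.092, 0.702, -0.701]
wrist_force: [-2.2, 4.6, 4.1]
width: 0.0142
```

Run:
```python
from h import *
s=get_state();p=np.array(s["ee_pos"]); print(s["t"],p,s["wrist_force"],s["width"])
# handle path: pivot edge until switch, then bar rolling/sliding fixed y
def pose(th):
    c,sn=np.cos(th),np.sin(th)
    pts={"edge":(-77,0),"bar":(-85,12),"h":(125,22)}
    r={k:np.array([y*c-z*sn,y*sn+z*c]) for k,(y,z) in pts.items()}
    return r
prev=None;off=0;res=[]
h0=None; basey=None
# keep edge y fixed until bar touches, then bar y fixed
mode="edge";Y=-77.
for th in np.arange(0,1.7011,.00270):
    r=pose(th)
    lift=max(-r["edge"][1],8-r["bar"][1])
    if mode=="edge" and 8-r["bar"][1]>-r["edge"][1]:
        Y=Y-r["edge"][0]+r["bar"][0]; mode="bar"; print("switch",th,"bar y",Y)
    k=r["edge"][0] if mode=="edge" else r["bar"][0]
    res.append((th,r["h"][0]-k+Y,r["h"][1]+lift))
res=np.array(res); res[:,1:]-=res[0,1:]
np.save("arc.npy",res)
i=np.linspace(0,len(res)-1,41).astype(int)
d=np.diff(res[i],axis=0)
for j,k in enumerate(i[1:]): print(res[k].round(2),"row dy %.2f dz %.2f"%(-d[j,2]/10,-d[j,1]/10))
```

```text
14.5 [ 0.53586344 -0.01702359  0.02802117] [-2.20332551  4.57890745  4.06992129] 0.01421408109885648
switch 0.39690000000000003 bar y -89.01684434564976
[ 0.04 -1.06  8.16] row dy -0.82 dz 0.11
[ 0.08 -2.55 16.81] row dy -0.86 dz 0.15
[ 0.13 -4.41 25.39] row dy -0.86 dz 0.19
[ 0.17 -6.64 33.88] row dy -0.85 dz 0.22
[ 0.21 -9.06 41.74] row dy -0.79 dz 0.24
[  0.25 -11.99  50.01] row dy -0.83 dz 0.29
[  0.3  -15.28  58.15] row dy -0.81 dz 0.33
[  0.34 -18.92  66.14] row dy -0.80 dz 0.36
[  0.38 -22.64  73.48] row dy -0.73 dz 0.37
[  0.42 -26.72  81.49] row dy -0.80 dz 0.41
[  0.47 -31.02  89.49] row dy -0.80 dz 0.43
[  0.51 -35.66  97.3 ] row dy -0.78 dz 0.46
[  0.55 -40.31 104.43] row dy -0.71 dz 0.47
[  0.59 -45.58 111.82] row dy -0.74 dz 0.53
[  0.64 -51.18 118.98] row dy -0.72 dz 0.56
[  0.68 -57.07 125.89] row dy -0.69 dz 0.59
[  0.72 -62.86 132.12] row dy -0.62 dz 0.58
[  0.76 -69.31 138.52] row dy -0.64 dz 0.65
[  0.81 -76.04 144.62] row dy -0.61 dz 0.67
[  0.85 -83.02 150.43] row dy -0.58 dz 0.70
[  0.89 -89.78 155.6 ] row dy -0.52 dz 0.68
[  0.93 -97.22 160.81] row dy -0.52 dz 0.74
[   0.98 -104.88  165.69] row dy -0.49 dz 0.77
[   1.02 -112.74  170.24] row dy -0.45 dz 0.79
[   1.06 -120.28  174.19] row dy -0.39 dz 0.75
[   1.1  -128.5   178.06] row dy -0.39 dz 0.82
[   1.15 -136.87  181.57] row dy -0.35 dz 0.84
[   1.19 -145.39  184.72] row dy -0.31 dz 0.85
[   1.23 -153.49  187.34] row dy -0.26 dz 0.81
[   1.27 -162.24  189.76] row dy -0.24 dz 0.88
[   1.32 -171.09  191.81] row dy -0.20 dz 0.88
[   1.36 -180.02  193.47] row dy -0.17 dz 0.89
[   1.4  -188.45  194.68] row dy -0.12 dz 0.84
[   1.44 -197.49  195.59] row dy -0.09 dz 0.90
[   1.49 -206.55  196.11] row dy -0.05 dz 0.91
[   1.53 -215.63  196.23] row dy -0.01 dz 0.91
[   1.57 -224.14  195.99] row dy 0.02 dz 0.85
[   1.61 -233.2   195.36] row dy 0.06 dz 0.91
[   1.66 -242.23  194.34] row dy 0.10 dz 0.90
[   1.7  -251.2   192.92] row dy 0.14 dz 0.90
```

Handle gripped (width 14 mm). Tipping up along the computed arc, ~0.4 rad per call.

Call:
apply_moves(
  commands=[
    {"delta_pos": [0,-0.8,0.1],"roll": 0},
    {"delta_pos": [0,-0.9,0.1],"roll": 0},
    {"delta_pos": [0,-0.8,0.2],"roll": 0},
    {"delta_pos": [0,-0.9,0.2],"roll": 0},
    {"delta_pos": [0,-0.8,0.3],"roll": 0},
    {"delta_pos": [0,-0.8,0.3],"roll": 0},
    {"delta_pos": [0,-0.8,0.3],"roll": 0},
    {"delta_pos": [0,-0.8,0.4],"roll": 0},
    {"delta_pos": [0,-0.7,0.4],"roll": 0},
    {"delta_pos": [0,-0.8,0.4],"roll": 0},
  ],
)

```text
t: 15.5
ee_pos: [0.5431, -0.0444, 0.1096]
eef_rot: [-0.091, 0.091, -0.701, 0.701]
wrist_force: [0.5, 1.5, -5.2]
width: 0.0137
```

```bash
cat > chk.py <<'E'
import sys
from h import *
n=sys.argv[1]
s=get_state();p=np.array(s["ee_pos"]); print(s["t"],p.round(4),s["wrist_force"].round(1),s["wrist_torque"].round(2),s["width"])
al=.265;yl=np.array([-np.sin(al),np.cos(al)]);xl=np.array([yl[1],-yl[0]])
d=p[:2]-np.array([.5359,-.0170])
print("y %.1f x %.1f z %.1f mm"%(d@yl*1e3,d@xl*1e3,(p[2]-.028)*1e3))
for c in ["side","top"]:
    f=grab_frame(c)
    q=nets.landmark_of(c,"foot_bar")
    if q: print(c,"foot",round(q[0]["score"],2),px2w(f,*q[0]["centre"],z=.008).round(4),px2w(f,*q[0]["centre"]).round(4))
    im=f["img"][120:470,130:530]
    cv2.imwrite(f"pics/{c}{n}.png",cv2.resize(im,None,fx=1.6,fy=1.6))
E
python3 chk.py 10
```

```text
15.5 [ 0.5431 -0.0444  0.1096] [ 0.5  1.5 -5.2] [0.84 0.13 0.03] 0.013650875347283901
y -28.3 x -0.2 z 81.6 mm
side foot 0.9 [ 0.5956 -0.2261  0.008 ] [ 0.5952 -0.2289  0.0141]
```

View pics/side10.png

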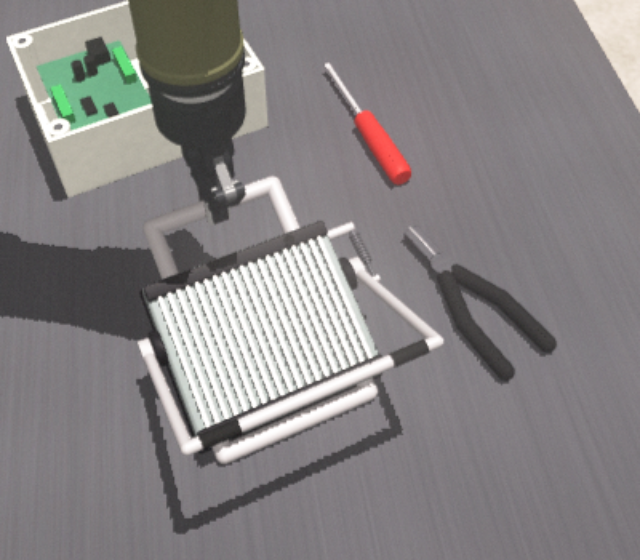

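Tipping well: handle up about 80 mm, foot on the bench, stand still open. Continuing.

Call:
apply_moves(
  commands=[
    {"delta_pos": [0,-0.8,0.4],"roll": 0},
    {"delta_pos": [0,-0.8,0.4],"roll": 0},
    {"delta_pos": [0,-0.7,0.5],"roll": 0},
    {"delta_pos": [0,-0.7,0.5],"roll": 0},
    {"delta_pos": [0,-0.7,0.6],"roll": 0},
    {"delta_pos": [0,-0.7,0.6],"roll": 0},
    {"delta_pos": [0,-0.6,0.6],"roll": 0},
    {"delta_pos": [0,-0.6,0.6],"roll": 0},
    {"delta_pos": [0,-0.6,0.7],"roll": 0},
    {"delta_pos": [0,-0.6,0.7],"roll": 0},
  ],
)

```text
t: 16.7
ee_pos: [0.5575, -0.0987, 0.1774]
eef_rot: [0.091, -0.091, 0.701, -0.701]
wrist_force: [-1.2, 5.5, 1.9]
width: 0.0135
```

```bash
python3 chk.py 11
```

```text
16.7 [ 0.5575 -0.0987  0.1774] [-1.2  5.5  1.9] [1.6  0.37 0.05] 0.01354813165038927
y -84.5 x -0.6 z 149.4 mm
side foot 0.94 [ 0.595  -0.2367  0.008 ] [ 0.5947 -0.2389  0.0129]
top foot 0.67 [ 0.7606 -0.1039  0.008 ] [ 0.7579 -0.1029  0.0147]
```

View pics/side11.png

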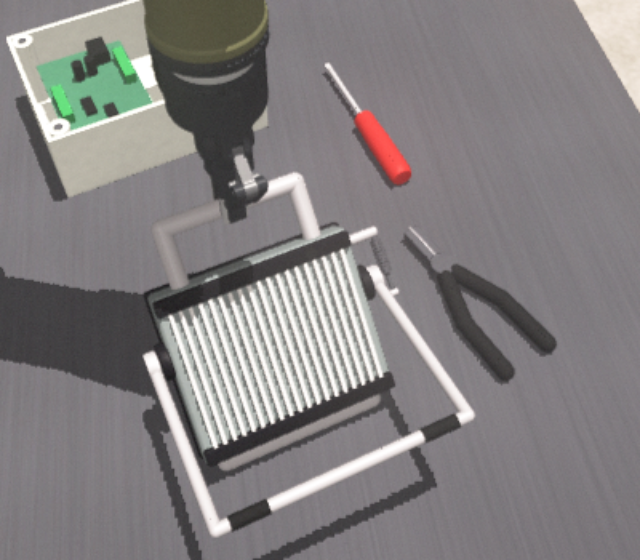

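Call:
apply_moves(
  commands=[
    {"delta_pos": [0,-0.5,0.7],"roll": 0},
    {"delta_pos": [0,-0.5,0.7],"roll": 0},
    {"delta_pos": [0,-0.5,0.8],"roll": 0},
    {"delta_pos": [0,-0.5,0.8],"roll": 0},
    {"delta_pos": [0,-0.4,0.8],"roll": 0},
    {"delta_pos": [0,-0.4,0.8],"roll": 0},
    {"delta_pos": [0,-0.3,0.8],"roll": 0},
    {"delta_pos": [0,-0.3,0.8],"roll": 0},
    {"delta_pos": [0,-0.3,0.8],"roll": 0},
    {"delta_pos": [0,-0.2,0.9],"roll": 0},
  ],
)

```text
t: 17.9
ee_pos: [0.578, -0.1744, 0.2188]
eef_rot: [0.092, -0.091, 0.702, -0.701]
wrist_force: [-7.8, 11.0, 24.9]
width: 0.0133
```

```bash
python3 chk.py 12
```

```text
17.9 [ 0.578  -0.1744  0.2188] [-7.8 11.  24.9] [3.07 1.98 0.  ] 0.01329432424898338
y -162.9 x -0.6 z 190.8 mm
side foot 0.95 [ 0.5976 -0.2437  0.008 ] [ 0.5957 -0.2579  0.0408]
```

View pics/side12.png

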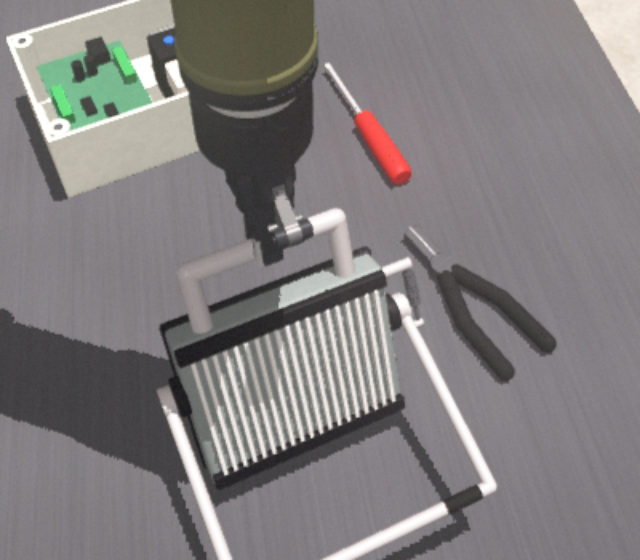

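View pics/top12.png

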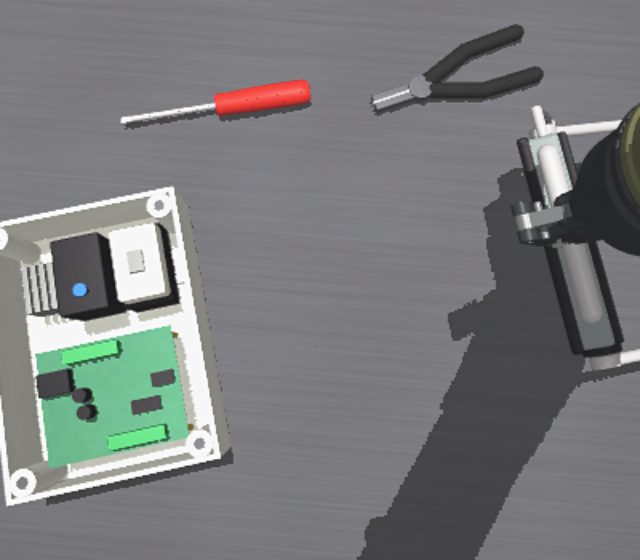

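The push on the bench has gone up to 25 N, so I check the actual tilt from the depth data before going on.

```bash
cat > tilt.py <<'E'
from h import *
s=get_state();p=np.array(s["ee_pos"]);al=.265;yl=np.array([-np.sin(al),np.cos(al),0]);xl=np.array([np.cos(al),np.sin(al),0])
f=grab_frame("side");K=f["K"];T=f["extrinsics"]
v,u=np.mgrid[0:480,0:640];d=f["z_map"]
P=np.stack([(u-K[0,2])/K[0,0]*d,-(v-K[1,2])/K[1,1]*d,-d],-1).reshape(-1,3)[d.ravel()>0]
P=(P-T[:3,3])@T[:3,:3]
O=np.array([.5678,-.139,0]);X=(P-O)@xl;Y=(P-O)@yl;Z=P[:,2]
hy=(p-O)@yl; print("TCP y_l",hy,"z",p[2])
m=(abs(X)<.08)&(Y>hy-.25)&(Y<hy+.06)&(Z>.004)&(Z<.26)
# 2D side profile image (Y right, Z up), 0.5mm/px
im=np.full((560,800,3),255,np.uint8)
for y,z in zip(Y[m],Z[m]):
    c=int((y-hy+.25)*2400);r=int(550-z*2000*1.2)
    if 0<=r<560 and 0<=c<800: im[r,c]=(0,0,0)
for z in np.arange(0,.23,.05): cv2.line(im,(0,int(550-z*2400)),(799,int(550-z*2400)),(200,200,255),1)
c=(int(.25*2400),int(550-p[2]*2400)); cv2.circle(im,c,4,(0,0,255),-1)
import sys; cv2.imwrite(f"pics/prof{sys.argv[1]}.png",im)
# stand bar : far points
mb=(abs(X)<.09)&(Y<hy-.08)&(Y>hy-.28)&(Z>.012)
print("bar-ish Y",np.percentile(Y[mb],[5,50]) if mb.sum() else None, "Z",np.percentile(Z[mb],[5,50,95]) if mb.sum() else None)
E
python3 tilt.py 12
```

```text
TCP y_l -0.03921998275025274 z 0.21912850467136014
bar-ish Y [-0.23360235 -0.1278577 ] Z [0.03061676 0.04673869 0.07588088]
```

View pics/prof12.png

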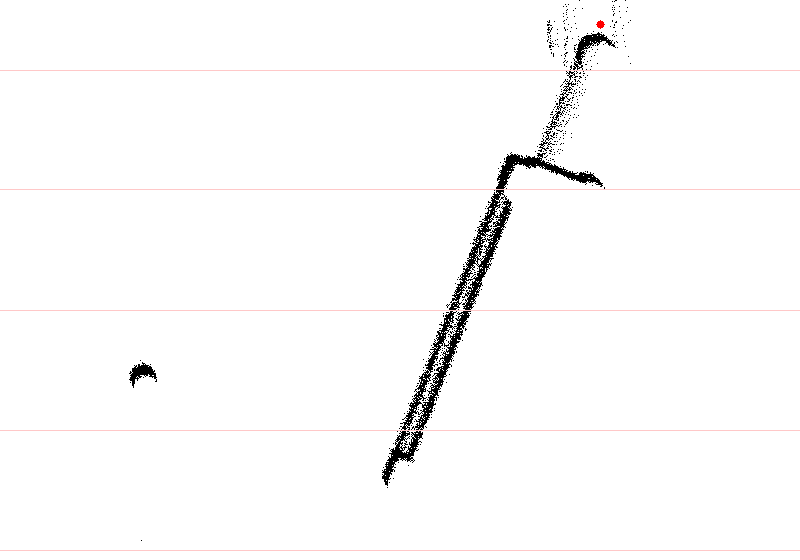

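```bash
python3 -c "
from h import *
s=get_state();print(s['t'],s['ee_pos'],s['wrist_force'],s['wrist_torque'],s['q'],s['effort'])"
```

```text
18.15 [ 0.57860038 -0.17658987  0.21909579] [-4.96016557  3.76508968 15.11655068] [ 0.78330669  0.90846977 -0.08132841] [-0.06355987  0.54120524  0.5218782   1.61365359 -0.29841225  1.06181824
 -0.77144716] [  1.88436069 -49.80808139   7.92472601 -20.87318838   0.5099209
  -2.00113446   0.12179812]
```

```bash
python3 -c "
from h import *
f=grab_frame('side');cv2.imwrite('pics/side13.png',cv2.resize(f['img'][200:330,190:370],None,fx=4,fy=4))
f=grab_frame('top');cv2.imwrite('pics/top13.png',cv2.resize(f['img'][150:380,420:640],None,fx=2.6,fy=2.6))"
```

```text
(no output)
```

View pics/side13.png

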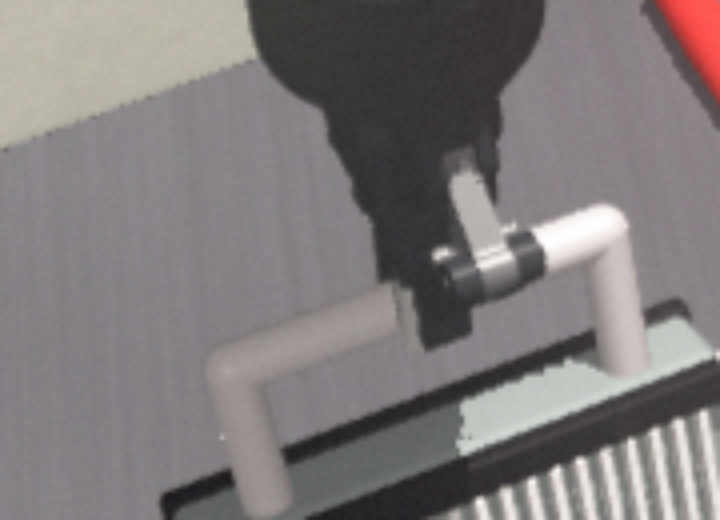

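View pics/top13.png

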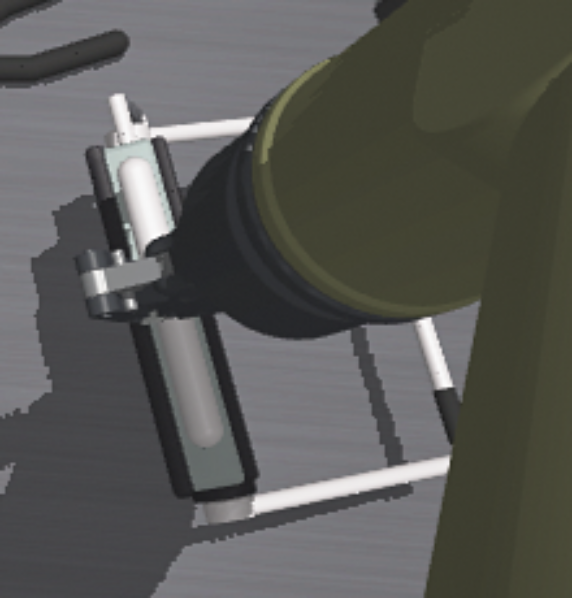

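Tilt is 1.20 rad, the foot is on the bench, and the stand is open (bar 70 mm up, as it should be). The push comes from pad friction on the turning tube. I go on more slowly and watch the force.

Call:
apply_moves(
  commands=[
    {"delta_pos": [0,-0.3,0.5],"roll": 0},
    {"delta_pos": [0,-0.2,0.6],"roll": 0},
    {"delta_pos": [0,-0.2,0.6],"roll": 0},
    {"delta_pos": [0,-0.2,0.6],"roll": 0},
    {"delta_pos": [0,-0.1,0.6],"roll": 0},
    {"delta_pos": [0,-0.1,0.6],"roll": 0},
    {"delta_pos": [0,0,0.6],"roll": 0},
    {"delta_pos": [0,0,0],"roll": 0},
    {"delta_pos": [0,0,0],"roll": 0},
    {"delta_pos": [0,0,0],"roll": 0},
  ],
)

```text
t: 19.25
ee_pos: [0.5889, -0.2162, 0.228]
eef_rot: [-0.092, 0.09, -0.7, 0.702]
wrist_force: [0.6, 1.7, 6.7]
width: 0.0133
```

```bash
python3 chk.py 14; python3 tilt.py 14
```

```text
19.25 [ 0.5889 -0.2162  0.228 ] [0.6 1.7 6.7] [ 0.31 -0.05  0.15] 0.013311207466300176
y -206.1 x -1.0 z 200.0 mm
side foot 0.89 [ 0.6011 -0.2457  0.008 ] [ 0.5987 -0.2619  0.0459]
top foot 0.78 [ 0.6016 -0.2469  0.008 ] [ 0.5899 -0.225   0.0716]
TCP y_l -0.07998875194487769 z 0.22794741391530632
bar-ish Y [-0.24556173 -0.2413134 ] Z [0.0466103  0.04979921 0.05206698]
```

View pics/prof14.png

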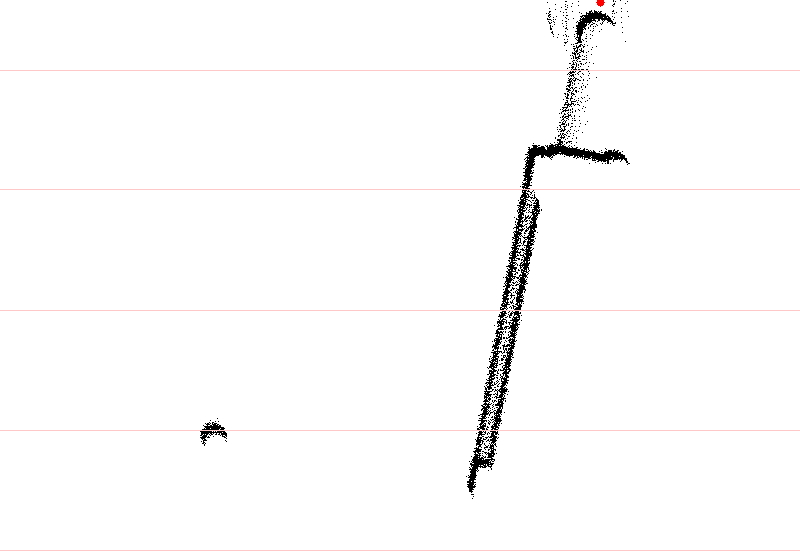

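Tilt 1.40 rad; the stand bar is 47 mm up, as expected, and the forces are low. Continuing back.

Call:
apply_moves(
  commands=[
    {"delta_pos": [0,-0.1,0.6],"roll": 0},
    {"delta_pos": [0,0,0.6],"roll": 0},
    {"delta_pos": [0,0,0.6],"roll": 0},
    {"delta_pos": [0,0,0.6],"roll": 0},
    {"delta_pos": [0,0,0.6],"roll": 0},
    {"delta_pos": [0,0,0.6],"roll": 0},
    {"delta_pos": [0,0,0.6],"roll": 0},
    {"delta_pos": [0,0.1,0.6],"roll": 0},
    {"delta_pos": [0,0,0],"roll": 0},
    {"delta_pos": [0,0,0],"roll": 0},
  ],
)

```text
t: 20.5
ee_pos: [0.6011, -0.2626, 0.2276]
eef_rot: [-0.091, 0.09, -0.7, 0.702]
wrist_force: [0.5, 0.3, 6.3]
width: 0.0137
```

```bash
python3 chk.py 15; python3 tilt.py 15
```

```text
20.5 [ 0.6011 -0.2626  0.2276] [0.5 0.3 6.3] [ 0.38 -0.24 -0.08] 0.013685712529584153
y -254.1 x -1.4 z 199.6 mm
side foot 0.57 [ 0.6017 -0.2441  0.008 ] [ 0.5964 -0.2788  0.0882]
top foot 0.85 [ 0.6019 -0.247   0.008 ] [ 0.5976 -0.239   0.0314]
TCP y_l -0.1278375279177577 z 0.22763558520678187
bar-ish Y [-0.25344789 -0.24911798] Z [0.01747246 0.02077605 0.02307369]
```

View pics/prof15.png

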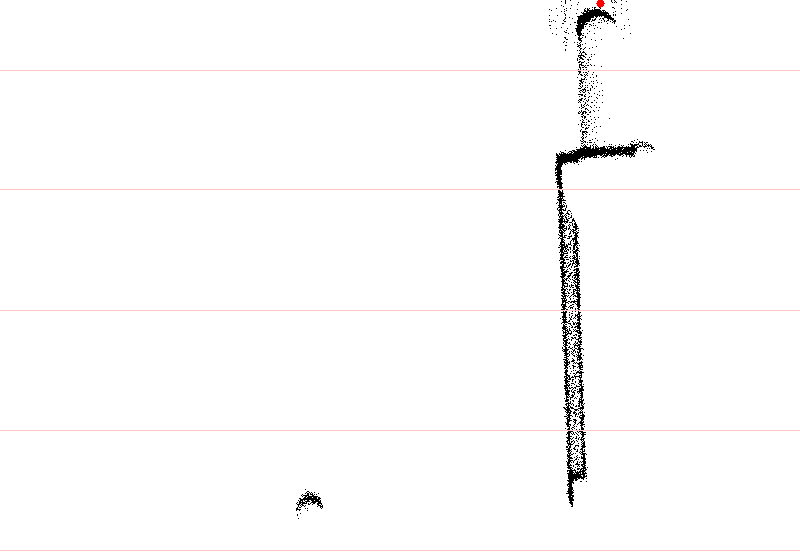

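View pics/side15.png

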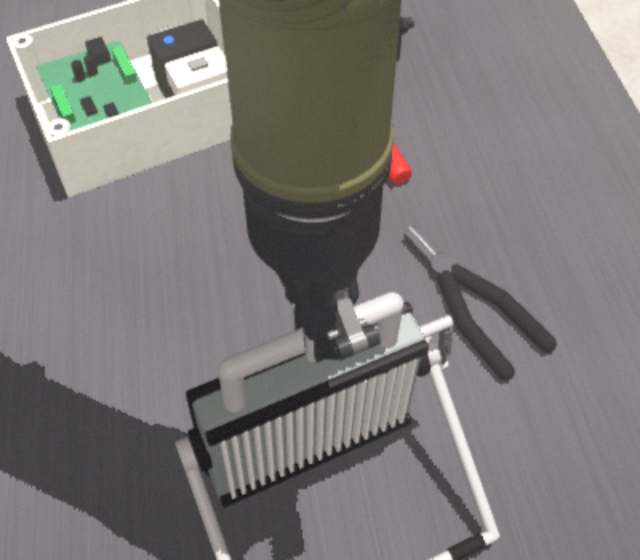

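Tilt ~1.605, bar ~17 mm up; 2 cm further back remain.

Call:
apply_moves(
  commands=[
    {"delta_pos": [0,0,0.4],"roll": 0},
    {"delta_pos": [0,0,0.4],"roll": 0},
    {"delta_pos": [0,0.1,0.4],"roll": 0},
    {"delta_pos": [0,0,0.4],"roll": 0},
    {"delta_pos": [0,0.1,0.4],"roll": 0},
    {"delta_pos": [0,0,0],"roll": 0},
    {"delta_pos": [0,0,0],"roll": 0},
    {"delta_pos": [0,0,0],"roll": 0},
    {"delta_pos": [0,0,0],"roll": 0},
    {"delta_pos": [0,0,0],"roll": 0},
  ],
)

```text
t: 21.75
ee_pos: [0.6053, -0.2799, 0.225]
eef_rot: [-0.091, 0.091, -0.701, 0.701]
wrist_force: [-0.6, 0.7, 4.7]
width: 0.0131
```

```bash
python3 chk.py 16; python3 tilt.py 16
```

```text
21.75 [ 0.6053 -0.2799  0.225 ] [-0.6  0.7  4.7] [0.53 0.22 0.02] 0.013148096020091718
y -271.9 x -1.9 z 197.0 mm
side foot 0.95 [ 0.5967 -0.2465  0.008 ] [ 0.5908 -0.2899  0.1091]
top foot 0.76 [ 0.6011 -0.2473  0.008 ] [ 0.5974 -0.2403  0.0284]
TCP y_l -0.1458164890776466 z 0.22505705367901002
bar-ish Y [-0.25278289 -0.25016578] Z [0.01210746 0.01247694 0.01364451]
```

View pics/prof16.png

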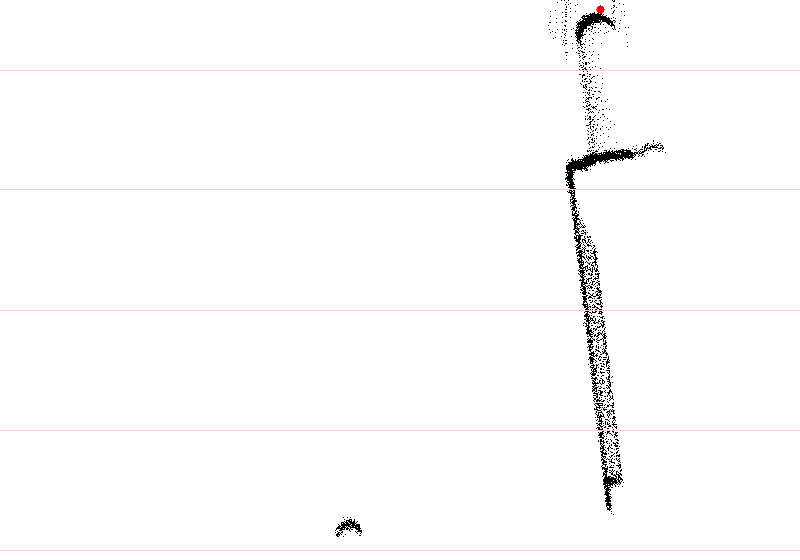

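View pics/side16.png

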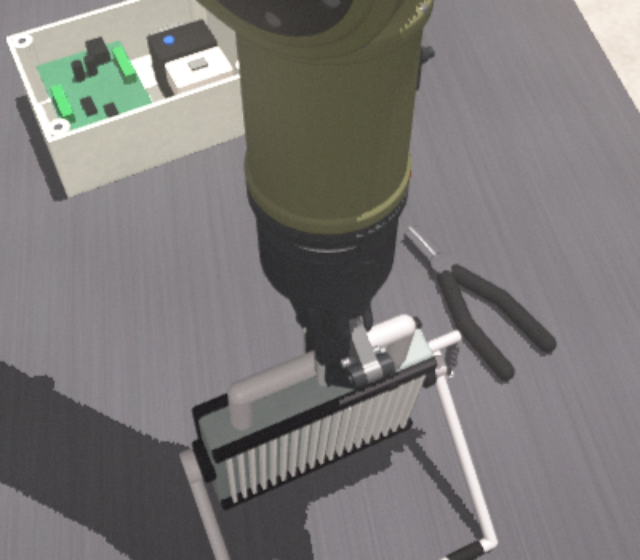

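Bar centre ~7.5 mm up; about 4–5 mm more of handle travel to seat it.

Call:
apply_moves(
  commands=[
    {"delta_pos": [0,0,0.2],"roll": 0},
    {"delta_pos": [0,0.1,0.2],"roll": 0},
    {"delta_pos": [0,0,0.2],"roll": 0},
    {"delta_pos": [0,0,0],"roll": 0},
    {"delta_pos": [0,0,0],"roll": 0},
    {"delta_pos": [0,0,0],"roll": 0},
    {"delta_pos": [0,0,0],"roll": 0},
    {"delta_pos": [0,0,0],"roll": 0},
    {"delta_pos": [0,0,0],"roll": 0},
    {"delta_pos": [0,0,0],"roll": 0},
  ],
)

```text
t: 23.0
ee_pos: [0.6068, -0.2835, 0.2245]
eef_rot: [0.092, -0.092, 0.703, -0.7]
wrist_force: [-3.8, 7.7, 11.4]
width: 0.0133
```

```bash
python3 chk.py 17; python3 tilt.py 17
```

```text
23.0 [ 0.6068 -0.2835  0.2245] [-3.8  7.7 11.4] [2.15 1.13 0.  ] 0.013277812191138709
y -275.7 x -1.3 z 196.5 mm
side foot 0.8 [ 0.5979 -0.2438  0.008 ] [ 0.591  -0.2935  0.1229]
top foot 0.9 [ 0.6008 -0.2494  0.008 ] [ 0.5969 -0.242   0.0294]
TCP y_l -0.1496278323811259 z 0.2244899746574677
bar-ish Y None Z None
```

View pics/prof17.png

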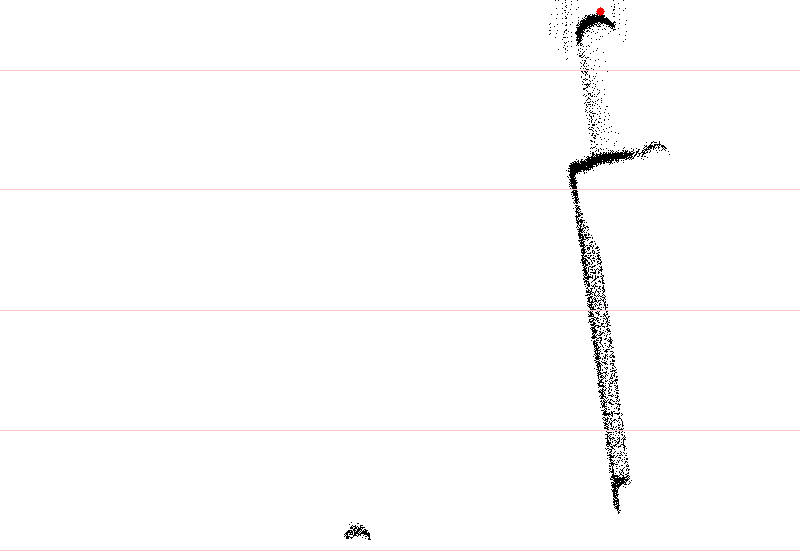

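Both feet seated: bar top at 10 mm, tilt 1.70 rad. I ease the backward push slightly and see that it stays.

Call:
apply_moves(
  commands=[
    {"delta_pos": [0,0,-0.1],"roll": 0},
    {"delta_pos": [0,0,0],"roll": 0},
    {"delta_pos": [0,0,0],"roll": 0},
    {"delta_pos": [0,0,0],"roll": 0},
    {"delta_pos": [0,0,0],"roll": 0},
    {"delta_pos": [0,0,0],"roll": 0},
    {"delta_pos": [0,0,0],"roll": 0},
    {"delta_pos": [0,0,0],"roll": 0},
    {"delta_pos": [0,0,0],"roll": 0},
    {"delta_pos": [0,0,0],"roll": 0},
  ],
)

```text
t: 24.25
ee_pos: [0.6067, -0.2834, 0.2245]
eef_rot: [0.092, -0.091, 0.702, -0.7]
wrist_force: [-3.4, 4.9, 10.2]
width: 0.0133
```

```bash
python3 chk.py 18; python3 tilt.py 18
python3 - <<'E'
from h import *
for c in ["side","top"]:
    f=grab_frame(c);cv2.imwrite(f"pics/{c}19.png",f["img"])
    for l in ["control_box","pliers","screwdriver"]:
        q=nets.landmark_of(c,l)
        if q: print(c,l,np.round(q[0]["centre"],1),round(q[0]["score"],2))
a=cv2.imread("pics/side0.png").astype(int);b=cv2.imread("pics/side19.png").astype(int)
E
```

```text
24.25 [ 0.6067 -0.2834  0.2245] [-3.4  4.9 10.2] [1.67 0.82 0.01] 0.013342892914577678
y -275.6 x -1.4 z 196.5 mm
side foot 0.94 [ 0.5988 -0.2467  0.008 ] [ 0.5922 -0.2926  0.1151]
top foot 0.77 [ 0.6016 -0.2459  0.008 ] [ 0.5982 -0.2395  0.0266]
TCP y_l -0.14949002335006095 z 0.2245090234309674
bar-ish Y None Z None
side control_box [411.4 294. ] 0.71
side pliers [412.2 295.1] 0.96
side screwdriver [411.7 294.4] 0.57
top control_box [200.9 331.9] 0.86
top pliers [398.9 176.3] 0.69
top screwdriver [262.6 189.7] 0.68
```

View pics/side19.png

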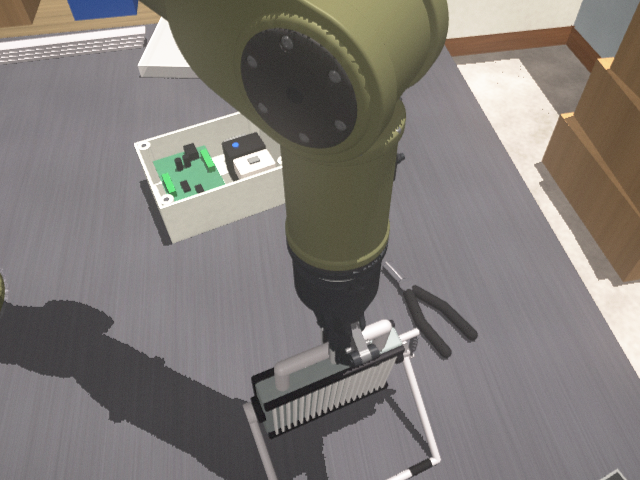

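View pics/top19.png

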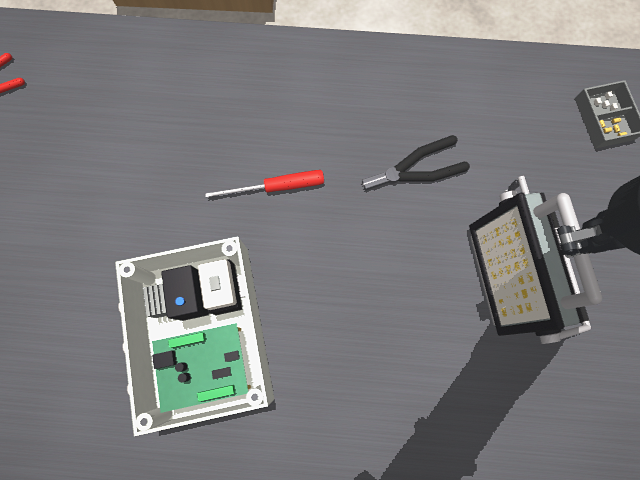

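View pics/prof18.png

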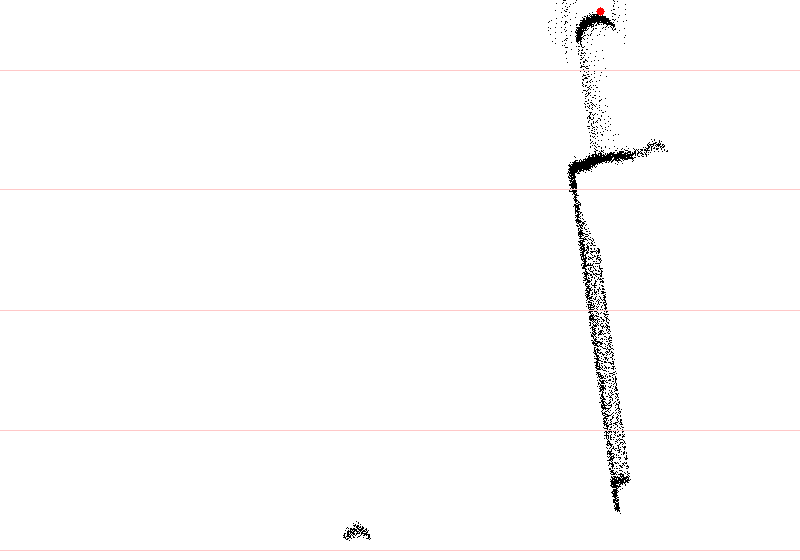

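The lamp stands at 1.70 rad with both feet on the bench, its LED face towards the box and the handle held. In the top view the box, pliers and screwdriver show where they were at the start. Handing in.

```bash
python3 -c "
from h import *
print(finish_job())"
```

```text
the job is handed in; nothing more can be done
None
```

The job is handed in after about 24 s of the allowed 61 s, with the gripper still holding the handle. I opened the stand by lifting its bar along its arc to about 0.91 rad with the light lying flat. On release the spring took it to the stop: the bar measured 0.149 m up, where an open stand should be. I then gripped the handle and tipped the light up onto its foot bar and stand.

**Last checks:**
- **Tilt:** the depth profile gives 1.70 rad, which is the stated 0.13 rad lean back.
- **Stand bar:** its top is about 10 mm above the bench, so it is resting on it.
- **Facing:** the LED face points at the control box in the top view.
- **Grip:** the fingers read 13.3 mm on the 16 mm tube. The arm presses about 10 N down and 6 N sideways, mostly back, steadying the light.
- **Box and tools:** in the top view they sit where they were in the first pictures.

**Disagreements and deviations:**
- The foot slid back roughly 1–2 cm during tipping. The tube sat about 13 mm below the grasp point when I checked mid-tip, against 6 mm when gripped.
- The force on the bench rose to about 25 N partway, probably from pad friction on the turning tube; I continued more slowly.
- In the side view the networks put the box and screwdriver on the pliers. I took that as wrong, since the pictures showed otherwise.
- The networks' foot-bar depth readings while the light stood came from the housing in front, so I did not use them.

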